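# Pack the capped sample jars into the carrier tray

## Robot

A 7-joint arm with a two-finger parallel gripper is mounted at the origin on the work surface. World frame = base frame: x ahead of the robot, y to its left, z up, the work surface at z = 0. Lengths are in mm, angles in rad, forces in N, time in s.
With the tool pointing down it reaches from about 400 to 900 mm from the base axis. Payload 5.6 kg.
Tool frame: the origin (TCP) lies midway between the tips of the shut fingers; the grasp point (between the pads) lies 19 mm behind it; x points along the fingers, y is the direction in which the jaws open and shut, and the axes are right-handed (so a half turn about x gives the same grasp; the last joint's range is limited). The gripper opens to 92 mm and grips with 3 to 60 N. Pads are 20 mm wide; open, the fingers measure 128 mm over their backs; the gripper's body (75 mm by 189 mm) begins 69 mm behind the grasp point.
Start: joints at [-1.355, 0.468, -0.012, 1.603, 0.006, 1.071, -0.056], TCP at [166.39, 628.35, 214.592] pointing down, gripper open.
Joint ranges: [-2.53, 2.53], [-0.31, 2.02], [-1.57, 1.55], [0.28, 2.44], [-1.29, 4.43], [0.15, 1.84], [-2.92, 2.92]. Speed limits (rad/s): [2.57, 2.57, 3.14, 3.14, 3.14, 3.14, 3.14].

## Interface

Orientations are given as a 3x3 rotation matrix whose columns are the frame's x, y, z axes.
In Python, from cell import r gives the robot as it stands.
- The arm moves only by the tool carry_out, never from a script. Its argument "deltas" is one flat list of numbers, 7 for each row, row after row: the opening, from -1 (shut) to 1 (fully open), so that 0 is half open, then the shift along the world's x, y, z in mm, then the turn, a rotation vector about the world's x, y, z in degrees. In form: [fingers, dx, dy, dz, rx, ry, rz, fingers, dx, dy, dz, rx, ry, rz, ...]. A call has 1 to 12 rows; each row shifts and turns the commanded pose from where the row before left it; what a row does not reach is not made up. A row lasts 1/10 s, in which the tool goes at most 50 mm and 8.59 degrees, less where a joint would pass 70% of its speed; a pose out of reach is approached as far as the arm can. A call is refused whole if a number of a shift passes 50 or a number of a turn 8.59, either way. A call with a gripper value outside its range is refused whole. The fingers move at their own pace and stop on an object; "newtons" is the grip in N (left out, the last holds). Time passes only in rows, so rows that do not move let the fingers close. It gives the time, the measured TCP pose, the force and the opening at its end, in the units of the state.
- r.get_obs(): the state, without advancing time (a new reading comes with each control period).
- r.grab_frame(name): name is "scene" or "side" or "wrist"; returns the picture (400x640x3 uint8, red, green, blue); there is no depth.
- r.camera_model(name): a dict with "intrinsics" (3x3 intrinsics, pixels), "k1" (the pictures are not rectified: a ray, as slopes to the right and down, at radius r is drawn at 1 + k1 r^2 times it, then the intrinsics apply), "T" (4x4, takes a point from camera to world coordinates); the wrist camera has in their place "tool_from_camera" (4x4, takes a point from camera to tool coordinates, whose origin is the TCP and whose axes are the tool frame's). Camera axes: x right, y down, z forward; pixel columns grow to the right and rows downward; lengths in mm; the calibration is good to about 2 mm. A picture is of the moment at which its call begins: read the wrist's pose just before it. camera_model takes no time and is no camera call.
- r.finish_job(): hands the job in, once; it reports no verdict.
The state is a dict: "t": time; "joint_pos": joint angles; "qd": joint speeds; "effort": joint torques, N m; "tool_pos": TCP position; "ee_rot": TCP orientation; "force": force on the tool from outside, world axes, zero at the start; "wrist_torque": the same for the moment, N m; "gripper_width": finger opening in mm.
Only numpy, scipy, OpenCV 4.12 (cv2) and the standard library are available. Lean on these libraries where they do the work, as an engineer would, in place of code of your own. Each camera call takes 0.05 s, during which the arm holds its last target.

## Task

Pack the carrier tray for the fridge: stand the three capped jars upright in the tray's ring-shaped wells, the largest jar in the largest ring, the middle one in the middle ring and the smallest in the smallest, setting each down without dropping it. Leave the two open, empty jars standing where they are. When all three jars are in, finish by laying the white spatula flat and centred across the tray's two upright rests, so that it bridges the gap between them.

Things in the scene. Friction and masses are not known exactly. Their poses are not given: they have to be found in the camera images.
- big_jar: Amber glass jar with a flat white screw cap (standing upright): a plain upright cylinder 58 mm in diameter, 62 mm tall (cap: top 18 mm, 56 mm across). Loose, about 110 to 210 g. Origin at the centre of its underside, z up. To be packed.
- mid_jar: Amber glass jar with a flat white screw cap (standing upright): a plain upright cylinder 42 mm in diameter, 58 mm tall (cap: top 18 mm, 40 mm across). Loose, about 65 to 120 g. Origin at the centre of its underside, z up. To be packed.
- small_jar: Amber glass jar with a flat white screw cap (standing upright): a plain upright cylinder 28 mm in diameter, 54 mm tall (cap: top 18 mm, 26 mm across). Loose, about 35 to 65 g. Origin at the centre of its underside, z up. To be packed.
- open_big: Amber glass jar without a cap, an open empty with a visible hollow mouth: a plain upright cylinder 58 mm in diameter, 48 mm tall, wall about 4 mm. Loose, about 110 g. Origin at the centre of its underside, z up. Not to be packed or moved; stands among the capped jars.
- open_mid: Amber glass jar without a cap, an open empty with a visible hollow mouth: a plain upright cylinder 42 mm in diameter, 44 mm tall, wall about 4 mm. Loose, about 70 g. Origin at the centre of its underside, z up. Not to be packed or moved; stands among the capped jars.
- spatula: Double-ended white plastic spatula lying flat, 200 mm long along its own x, both ends alike. The middle 130 mm is a straight handle 10 mm wide (own y) and 9 mm thick; each end is a flat blade 22 mm wide, 4 mm thick (side lips make it look 7 mm). Flat underside. Loose, about 40 g. Origin at the centre of its underside, under its centre of mass; z up.
- tray: White tray, fixed: 156 mm (own x) by 276 mm (own y), floor 6 mm, border 14 mm tall. Origin: centre of underside; x points away from the robot within 0.2 rad. Two flat-topped grey rests for the spatula at x = -52, y = -50 and +50 mm, each 30 (x) by 14 mm (y), tops 45 mm above the bench; the spatula goes along y, its middle at x = -52, y = 0. Wells in a row along y at x = +32, 88 mm apart, any order.
- well_big: The largest of the three round wells in the tray: a low grey plastic ring, inner diameter 74 mm, outer diameter 82 mm, 12 mm tall, standing on the tray's floor (its underside, where its origin lies at the ring's centre, is 6 mm above the bench). Fixed. The jar inside it stands on the tray floor.
- well_mid: The middle-sized of the three round wells in the tray: a low grey plastic ring, inner diameter 58 mm, outer diameter 66 mm, 12 mm tall, standing on the tray's floor (its underside, where its origin lies at the ring's centre, is 6 mm above the bench). Fixed. The jar inside it stands on the tray floor.
- well_small: The smallest of the three round wells in the tray: a low grey plastic ring, inner diameter 44 mm, outer diameter 52 mm, 12 mm tall, standing on the tray's floor (its underside, where its origin lies at the ring's centre, is 6 mm above the bench). Fixed. The jar inside it stands on the tray floor.
Not all that is in view belongs to the job. Leave any red look-alike of the small_jar alone.

How it is judged:
By the outcome, as a careful person would: the job done as asked, in the order asked, and still so for the second after the job is handed in, with the robot touching nothing.
It also fails if it takes over 109 s, if anything falls off the work surface, if the arm or the gripper's body presses on something with over 40 N, if the wrist force passes 120 N, or if a joint passes its speed limit or range.

## Working session

There is one attempt and no reset: what is moved stays moved. The work goes in short steps, Python scripts to look and compute and a tool call to move; the robot and the scene stay as the last step left them, time stands still between calls to the robot, and variables do not carry over. Pictures are saved under pics/ and viewed, and the job is handed in when it is done.

Besides the shell and the picture viewer there is one more tool, called after ">>>" as name(argument=value, ...) on one line, values as JSON. carry_out: Moves the arm, as the interface text tells. Its arguments: {"type":"object","properties":{"deltas":{"type":"array"},"newtons":{"type":"number"}},"required":["deltas"]}

```bash
ls; mkdir -p pics
python3 - <<'E'
from cell import r
import cv2,numpy as np
np.set_printoptions(precision=3,suppress=True)
for n in ("scene","side","wrist"):
    o=r.get_obs() 
    im=r.grab_frame(n); cv2.imwrite(f"pics/{n}0.png",im[:,:,::-1]); print(n,r.camera_model(n))
print(o)
E
```

```text
pics
scene {'intrinsics': array([[464.522,   0.   , 314.318],
       [  0.   , 464.522, 197.723],
       [  0.   ,   0.   ,   1.   ]]), 'k1': -0.11791961952570457, 'T': array([[   0.795,    0.439,   -0.419, 1007.577],
       [   0.607,   -0.568,    0.556, -586.121],
       [   0.007,   -0.696,   -0.718,  804.134],
       [   0.   ,    0.   ,    0.   ,    1.   ]])}
side {'intrinsics': array([[397.156,   0.   , 313.888],
       [  0.   , 397.156, 202.884],
       [  0.   ,   0.   ,   1.   ]]), 'k1': -0.052947240404693875, 'T': array([[ -0.9  ,  -0.251,   0.357, 267.616],
       [ -0.436,   0.552,  -0.711, 661.282],
       [ -0.019,  -0.795,  -0.606, 596.025],
       [  0.   ,   0.   ,   0.   ,   1.   ]])}
wrist {'intrinsics': array([[345.92 ,   0.   , 322.665],
       [  0.   , 345.92 , 201.956],
       [  0.   ,   0.   ,   1.   ]]), 'k1': 0.019972594924052543, 'tool_from_camera': array([[   0.   ,   -0.272,    0.962, -170.449],
       [   1.   ,    0.   ,   -0.   ,    0.18 ],
       [  -0.   ,    0.962,    0.272,  -76.937],
       [   0.   ,    0.   ,    0.   ,    1.   ]])}
{'t': 0.1, 'joint_pos': array([-1.355,  0.468, -0.012,  1.604,  0.006,  1.071, -0.056]), 'qd': array([ 0.001, -0.001,  0.   , -0.004,  0.001, -0.001, -0.002]), 'effort': array([  0.001, -52.165,  -0.012, -24.437,  -0.057,   0.014,   0.   ]), 'tool_pos': array([166.271, 627.844, 213.753]), 'ee_rot': array([[-0.   ,  0.256,  0.967],
       [-0.002,  0.967, -0.256],
       [-1.   , -0.002,  0.   ]]), 'force': array([ 0.278, -0.076,  0.031]), 'wrist_torque': array([-0.014,  0.007,  0.048]), 'gripper_width': 92.02252956525578}
```

View pics/scene0.png

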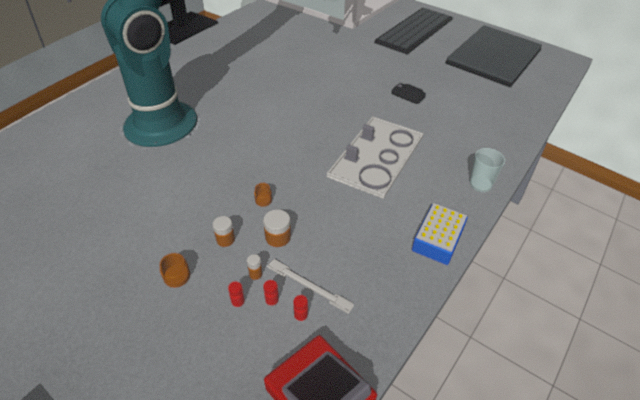

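View pics/side0.png

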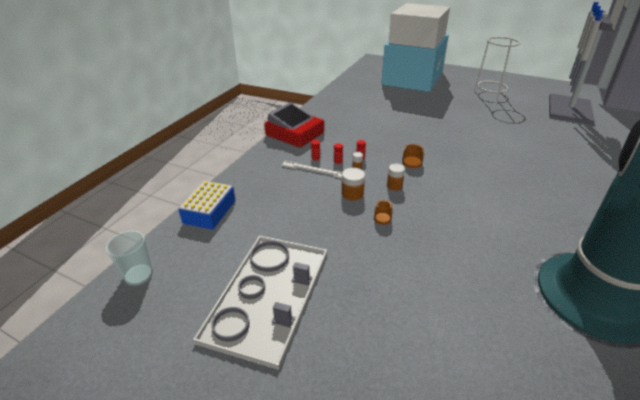

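View pics/wrist0.png

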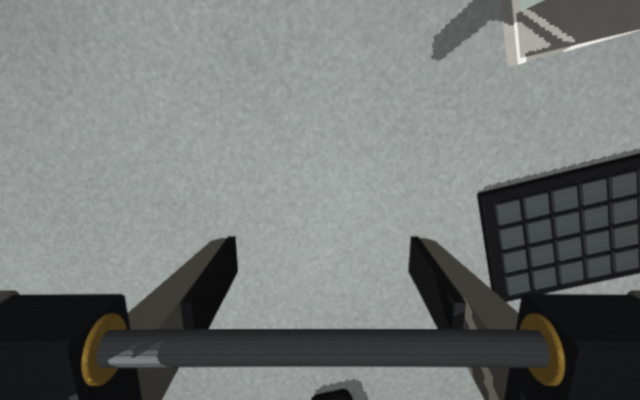

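The scene camera shows the capped jars at about (277,228) big, (223,231) mid and (254,267) small. The open jars are at (263,195) and (174,270), the red look-alikes at (236,294), (271,292) and (301,307), the spatula at (310,286) and the tray at (376,155). I'll enlarge these areas for accurate pixels.

Run:
```python
import cv2
a=cv2.imread('pics/scene0.png'); b=cv2.imread('pics/side0.png')
def c(im,x,y,w,h,k,n): cv2.imwrite(n,cv2.resize(im[y:y+h,x:x+w],None,fx=k,fy=k,interpolation=cv2.INTER_CUBIC))
c(a,150,175,210,150,3.8,'pics/c1.png'); c(a,320,110,110,90,6,'pics/c2.png')
c(b,270,130,170,105,4.5,'pics/c3.png'); c(b,185,225,150,150,4,'pics/c4.png')
```

```text
(no output)
```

View pics/c1.png

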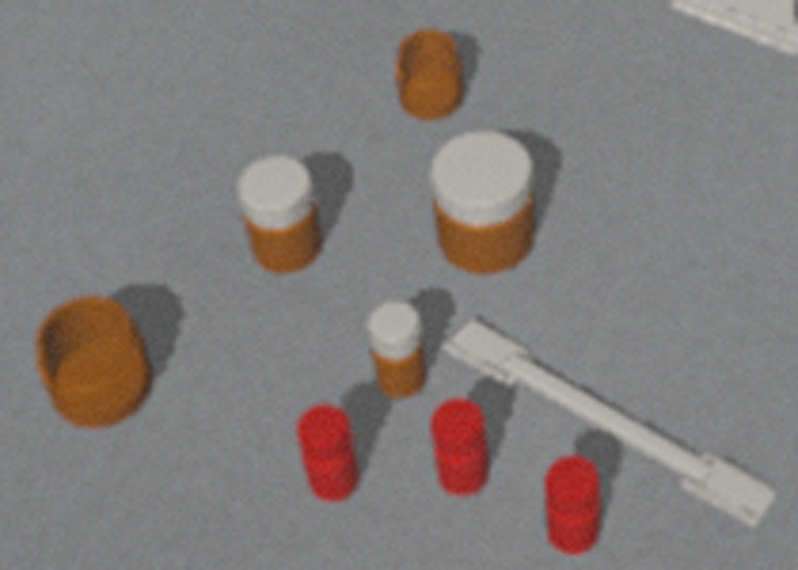

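View pics/c2.png

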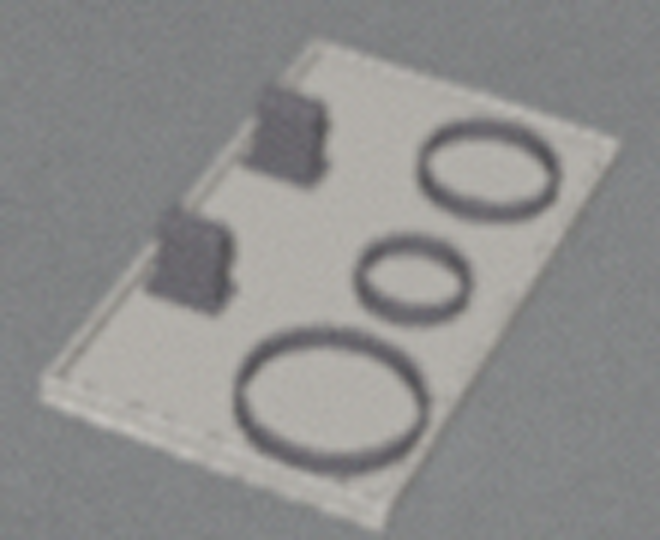

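View pics/c3.png

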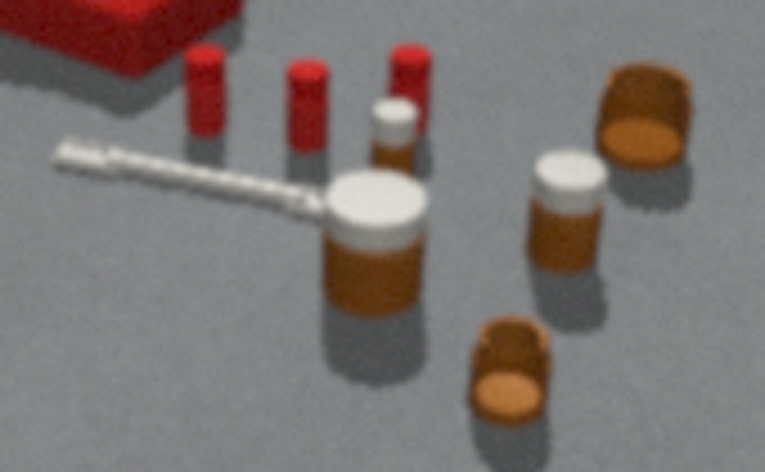

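View pics/c4.png

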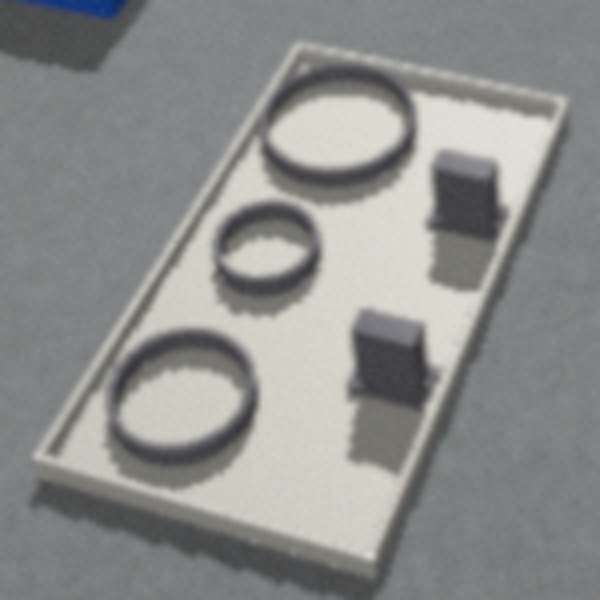

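```bash
cat > h.py <<'E'
from cell import r
import cv2,numpy as np
from scipy.optimize import least_squares
np.set_printoptions(precision=2,suppress=True)
CM={n:r.camera_model(n) for n in("scene","side","wrist")}
def camT(n,o=None):
    if n!="wrist": return CM[n]["T"]
    T=np.eye(4);T[:3,:3]=o["ee_rot"];T[:3,3]=o["tool_pos"];return T@CM[n]["tool_from_camera"]
def proj(n,P,o=None):
    P=np.atleast_2d(np.asarray(P,float));T=camT(n,o);c=(P-T[:3,3])@T[:3,:3]
    s=c[:,:2]/c[:,2:];s=s*(1+CM[n]["k1"]*(s**2).sum(1,keepdims=True));K=CM[n]["intrinsics"]
    return s*K[0,0]+K[:2,2]
def ray(n,uv,z,o=None):
    K=CM[n]["intrinsics"];d=(np.array(uv,float)-K[:2,2])/K[0,0];s=d.copy()
    for _ in range(20): s=d/(1+CM[n]["k1"]*(s@s))
    T=camT(n,o);v=T[:3,:3]@np.r_[s,1];return T[:3,3]+v*(z-T[2,3])/v[2]
a=np.linspace(0,2*np.pi,120)
def cyl(x,y,D,z0,z1,Dt=None):
    Dt=Dt or D;C=np.c_[np.cos(a),np.sin(a)]
    return np.r_[np.c_[C*D/2+[x,y],0*a+z0],np.c_[C*Dt/2+[x,y],0*a+z1]]
def bb(n,P,o=None):
    p=proj(n,P,o);return np.array([p[:,0].min(),p[:,0].max(),p[:,1].min(),p[:,1].max()])
def unc(v,x0,y0,k): v=np.array(v,float); return np.r_[(v[:2]+.5)/k-.5+x0,(v[2:]+.5)/k-.5+y0]
def fitcyl(obs,D,z0,z1,g,Dt=None):
    def f(p): return np.concatenate([np.where(np.isnan(b),0,bb(n,cyl(p[0],p[1],D,z0,z1,Dt),o)-np.nan_to_num(b)) for n,b,o in obs])
    s=least_squares(f,g,diff_step=1e-3);return s.x,f(s.x)
E
python3 - <<'E'
from h import *
N=np.nan
S=lambda v:("scene",unc(v,150,175,3.8),None)
Q=lambda v:("side",unc(v,270,130,4.5),None)
J=dict(big=([S([432,534,131,270]),Q([322,427,170,313])],58,62,56),
mid=([S([238,320,156,272]),Q([528,607,151,271])],42,58,40),
small=([S([368,425,302,397]),Q([371,417,98,N])],28,54,26),
open_mid=([S([398,463,29,119]),Q([469,550,315,424])],42,44,42),
open_big=([S([37,150,297,427]),Q([598,691,63,168])],58,48,58),
r1=([S([298,357,405,500])],28,54,28),r2=([S([431,487,399,494])],28,54,28),r3=([S([545,600,456,552])],28,54,28))
for k,(o,D,h,Dt) in J.items():
    x,f=fitcyl(o,D,0,h,[600,-300],Dt); print(k,x,f)
    if len(o)>1: print('  ',[fitcyl([q],D,0,h,[600,-300],Dt)[0] for q in o])
S=lambda v:("scene",unc(v,320,110,6),None)
Q=lambda v:("side",unc(v,185,225,4),None)
W={}
for k,s,q,D in (('big',[234,428,325,475],[260,416,64,187],82),('small',[353,471,233,326],[213,321,201,296],52),('mid',[417,560,115,222],[108,258,327,465],66)):
    x,f=fitcyl([S(s),Q(q)],D,6,18,[600,100]); print(k,x,f,[fitcyl([z],D,6,18,[600,100])[0] for z in (S(s),Q(q))])
def U(p,x0,y0,k): return (np.array(p)+.5)/k-.5+[x0,y0]
for p in((315,38),(620,140),(383,505),(42,380)): print('c',ray('scene',U(p,320,110,6),14))
for p in((298,42),(570,97),(377,562),(35,458)): print('c',ray('side',U(p,185,225,4),14))
for p in((458,331),(765,508)): print('sp',ray('scene',U(p,150,175,3.8),5))
for p in((58,152),(322,205)): print('sp side',ray('side',U(p,270,130,4.5),5))
E
```

```text
big [ 546.73 -110.27] [-0.82 -0.04 -0.41  1.36 -0.66 -0.11  0.14  1.82]
   [array([ 546.53, -108.57]), array([ 547.54, -114.92])]
mid [ 459.07 -188.09] [-0.77  0.1  -0.35  0.68 -0.83  0.13  0.05  1.13]
   [array([ 459.29, -187.25]), array([ 459.12, -191.27])]
small [ 575.   -215.52] [-0.62 -0.03 -0.73  0.56 -0.77 -0.12  0.31  0.  ]
   [array([ 575.67, -215.24]), array([ 574.53, -217.64])]
open_mid [447.42 -45.43] [-1.55  0.48 -1.05  0.97 -1.52  0.47 -0.75  1.31]
   [array([448.44, -44.61]), array([446.76, -47.18])]
open_big [ 449.71 -321.18] [-2.14  1.37 -1.56  0.98 -1.84  0.68 -0.92  1.13]
   [array([ 450.75, -320.98]), array([ 448.6 , -323.02])]
r1 [ 592.17 -285.26] [-1.04  1.08 -1.14  1.08]
r2 [ 643.1  -240.87] [-0.67  0.69 -1.13  1.09]
r3 [ 710.33 -231.68] [-0.33  0.34 -1.12  1.1 ]
big [618.39 178.05] [-1.17 -0.19 -0.21  0.82 -1.07  0.04 -0.54  0.95] [array([619.06, 180.17]), array([617.86, 176.86])]
small [606.09 264.37] [-1.02 -0.27 -0.14  0.87 -0.93  0.07 -0.51  0.85] [array([606.61, 266.77]), array([605.64, 263.55])]
mid [593.91 350.99] [-1.39 -0.52  0.44  1.17 -1.25  0.17 -0.39  0.89] [array([594.18, 355.81]), array([593.45, 350.01])]
c [479.48 388.86  14.  ]
c [633.43 409.67  14.  ]
c [670.02 138.07  14.  ]
c [518.79 113.59  14.  ]
c [669.26 133.97  14.  ]
c [515.9  110.92  14.  ]
c [476.11 384.2   14.  ]
c [630.63 405.52  14.  ]
sp [ 582.25 -174.29    5.  ]
sp [ 781.64 -163.02    5.  ]
sp side [ 777.4  -160.71    5.  ]
sp side [ 602.6 -172.7    5. ]
```

>>> carry_out(deltas=[1,23,-44,0,0,0,-4.2,1,23,-44,0,0,0,-4.2,1,23,-44,0,0,0,-4.2,1,23,-44,0,0,0,-4.2,1,23,-44,0,0,0,-4.2,1,23,-44,0,0,0,-4.2,1,23,-44,0,0,0,-4.2,1,23,-44,0,0,0,-4.2,1,23,-44,0,0,0,-4.2,1,23,-44,0,0,0,-4.2,1,23,-44,0,0,0,-4.2,1,23,-44,0,0,0,-4.2])

```text
t: 1.35
tool_pos: [442.9, 98.5, 214.8]
ee_rot: [[0.001, 0.909, 0.416], [0.001, 0.416, -0.909], [-1.0, 0.001, -0.0]]
force: [0.5, 1.1, -0.2]
gripper_width: 92.0
```

>>> carry_out(deltas=[1,23,-44,0,0,0,-4.2,1,23,-44,0,0,0,-4.2,1,23,-44,0,0,0,-4.2,1,23,-44,0,0,0,-4.2,1,23,-44,0,0,0,0,1,23,-44,0,0,0,0,1,0,0,0,0,0,0,1,0,0,0,0,0,0,1,0,0,0,0,0,0])

```text
t: 2.25
tool_pos: [579.9, -162.1, 214.1]
ee_rot: [[-0.001, 0.99, 0.14], [0.001, 0.14, -0.99], [-1.0, -0.001, -0.001]]
force: [-0.5, -0.1, -0.1]
gripper_width: 92.1
```

```bash
cat > look.py <<'E'
import sys,pickle
from h import *
o=r.get_obs();im=r.grab_frame("wrist")[:,:,::-1]
n=sys.argv[1];cv2.imwrite(f"pics/{n}.png",im);pickle.dump(o,open(f"pics/{n}.pkl","wb"))
print(o["t"],o["tool_pos"],o["ee_rot"],o["joint_pos"],o["gripper_width"],o["force"])
E
python3 look.py w1
```

```text
2.25 [ 579.93 -162.14  214.13] [[-0.    0.99  0.14]
 [ 0.    0.14 -0.99]
 [-1.   -0.   -0.  ]] [-0.25  0.43  0.62  1.76 -0.28  1.05  0.61] 92.11501828769873 [-0.46 -0.12 -0.08]
```

View pics/w1.png

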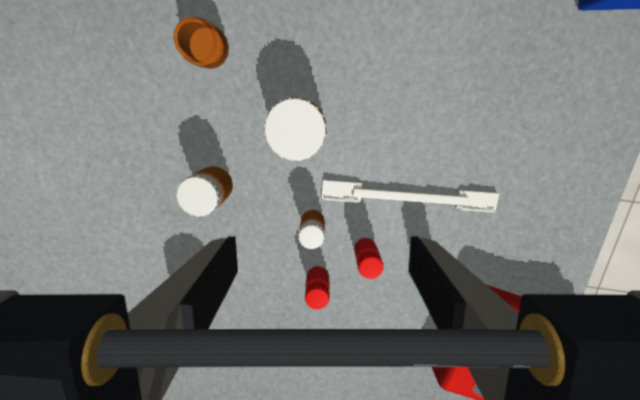

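The wrist view shows the big cap at (295,129), mid at (198,196), small at (311,235), reds at (317,295) and (370,264), and the spatula running from (322,188) to (497,201). Next I'll extract the cap centres with image code.

Run:
```python
from h import *
import pickle
im=cv2.imread('pics/w1.png');o=pickle.load(open('pics/w1.pkl','rb'))
m=(im.min(2)>195).astype('uint8')
m[:,600:]=0
n,l,s,c=cv2.connectedComponentsWithStats(m)
for i in range(1,n):
    if s[i,4]>60:
        cs,_=cv2.findContours((l==i).astype('uint8'),0,1);rc=cv2.minAreaRect(max(cs,key=len))
        print(s[i],c[i],rc,[ray('wrist',c[i],z,o)[:2] for z in(62,58,54)])
        if s[i,2]>120:
            print([ray('wrist',p,6,o) for p in cv2.boxPoints(rc)], ray('wrist',rc[0],6,o))
c=im[90:250,150:350];cv2.imwrite('pics/w1c.png',cv2.resize(c,None,fx=3.7,fy=3.7,interpolation=cv2.INTER_CUBIC))
```

```text
[ 265  100   60   61 2841] [294.68 129.62] ((294.5, 130.0), (60.0, 59.0), 90.0) [array([ 546.69, -111.62]), array([ 546.41, -111.94]), array([ 546.13, -112.25])]
[ 177  178   40   38 1171] [196.6  196.71] ((196.5, 196.5), (37.0, 39.0), 90.0) [array([ 460.75, -187.88]), array([ 459.41, -189.14]), array([ 458.06, -190.41])]
[ 322  181  177   29 1648] [409.77 195.41] ((409.92156982421875, 195.54296875), (175.7295379638672, 16.67473793029785), 4.299862861633301) [array([ 663.73, -157.83]), array([ 664.9 , -158.72]), array([ 666.07, -159.61])]
[array([ 581.93, -186.36,    6.  ]), array([ 580.63, -167.12,    6.  ]), array([ 777.71, -154.61,    6.  ]), array([ 781.69, -173.78,    6.  ])] [ 680.34 -170.39    6.  ]
[300 227  24  21 406] [311.13 237.07] ((311.5, 237.0), (20.0, 23.0), 90.0) [array([ 575.34, -213.7 ]), array([ 575.42, -215.28]), array([ 575.5 , -216.86])]
```

View pics/w1c.png

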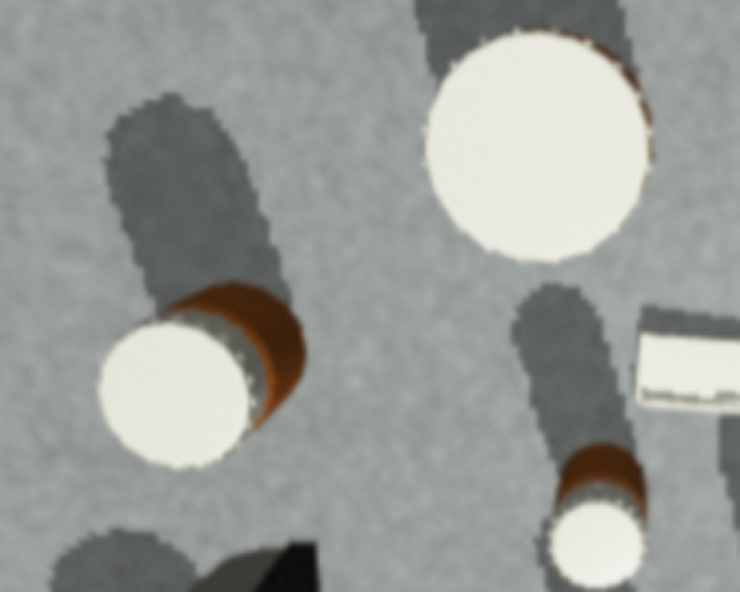

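Confirmed: the three white-capped jars at (295,129), (197,197) and (311,237) are the ones to pack. The red look-alikes and the open jars are excluded.

>>> carry_out(deltas=[1,-17,26,0,0,0,0,1,-16,25,0,0,0,0,1,0,0,-40,0,0,0,0,1,0,0,-40,0,0,0,0,1,0,0,-30,0,0,0,0,1,0,0,0,0,0,0,1,0,0,0,0,0,0])

```text
schema error: expected a multiple of 7 numbers
```

>>> carry_out(deltas=[1,-17,26,0,0,0,0,1,-16,25,0,0,0,0,1,0,0,-40,0,0,0,1,0,0,-40,0,0,0,1,0,0,-30,0,0,0,1,0,0,0,0,0,0,1,0,0,0,0,0,0])

```text
t: 3.0
tool_pos: [547.6, -111.7, 105.3]
ee_rot: [[0.0, 0.99, 0.14], [0.0, 0.14, -0.99], [-1.0, 0.0, -0.0]]
force: [0.4, 0.1, 0.7]
gripper_width: 91.8
```

```bash
python3 look.py w2
```

```text
3.0 [ 547.57 -111.71  105.3 ] [[ 0.    0.99  0.14]
 [ 0.    0.14 -0.99]
 [-1.    0.   -0.  ]] [-0.29  0.5   0.56  1.94 -0.36  0.8   0.6 ] 91.75287948218941 [0.36 0.06 0.74]
```

View pics/w2.png

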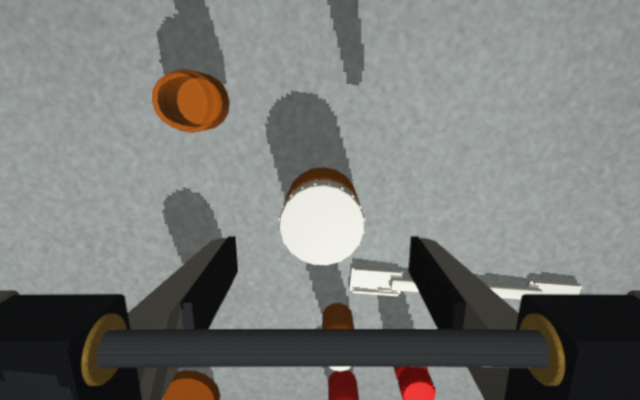

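Jar is centred between the fingers at (322,223). Descending and gripping.

>>> carry_out(deltas=[1,0,0,-40,0,0,0,1,0,0,-30,0,0,0,1,0,0,-14,0,0,0,1,0,0,0,0,0,0,0.2,0,0,0,0,0,0,0,0,0,0,0,0,0,-0.2,0,0,0,0,0,0,-0.2,0,0,0,0,0,0,-0.2,0,0,0,0,0,0,-0.2,0,0,0,0,0,0,-0.2,0,0,0,0,0,0], newtons=20)

```text
t: 4.15
tool_pos: [547.8, -112.6, 21.3]
ee_rot: [[0.001, 0.99, 0.139], [0.0, 0.139, -0.99], [-1.0, 0.001, -0.0]]
force: [-1.3, 1.0, 5.7]
gripper_width: 57.4
```

>>> carry_out(deltas=[-0.4,0,0,15,0,0,0,-0.4,0,0,40,0,0,0,-0.4,0,0,40,0,0,0,-0.4,0,0,25,0,0,0,-0.4,10,41,0,0,0,0,-0.4,10,41,0,0,0,0,-0.4,10,41,0,0,0,0,-0.4,10,41,0,0,0,0,-0.4,10,41,0,0,0,0,-0.4,0,0,0,0,0,0,-0.4,0,0,0,0,0,0])

```text
t: 5.25
tool_pos: [597.1, 93.4, 140.7]
ee_rot: [[-0.0, 0.99, 0.141], [-0.001, 0.141, -0.99], [-1.0, -0.0, 0.0]]
force: [0.1, 0.1, -1.8]
gripper_width: 57.2
```

```bash
python3 look.py w3
```

```text
5.25 [597.07  93.43 140.74] [[-0.    0.99  0.14]
 [-0.    0.14 -0.99]
 [-1.   -0.    0.  ]] [-0.62  0.51  0.55  1.81 -0.33  0.91  0.22] 57.19122400150111 [ 0.12  0.13 -1.79]
```

View pics/w3.png

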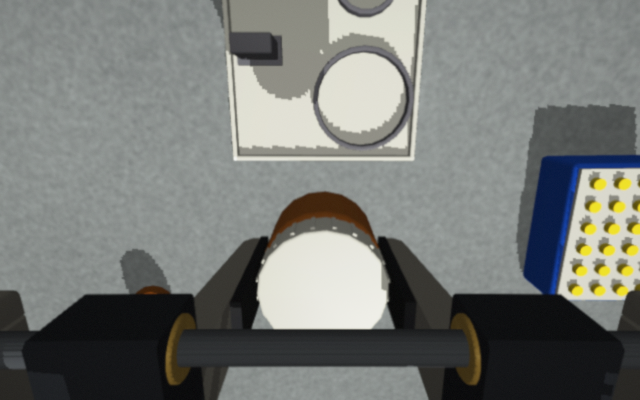

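Run:
```python
import cv2
im=cv2.imread('pics/w3.png');cv2.imwrite('pics/w3c.png',cv2.resize(im[0:170,220:440],None,fx=3.5,fy=3.5,interpolation=cv2.INTER_CUBIC))
```

```text
(no output)
```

View pics/w3c.png

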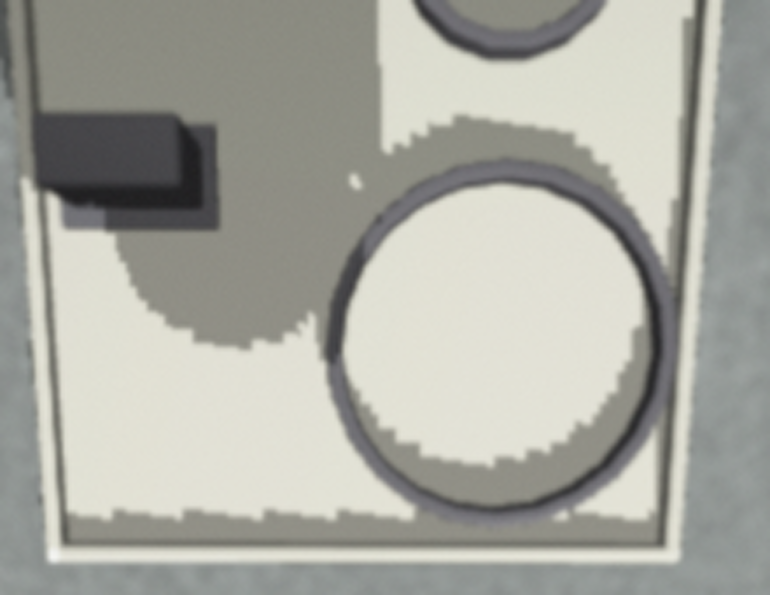

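Run:
```python
from h import *
import pickle
o=pickle.load(open('pics/w3.pkl','rb'))
print(fitcyl([("wrist",unc([327,677,157,524],220,0,3.5),o)],82,6,18,[618,178]))
U=lambda p:(np.array(p)+.5)/3.5-.5+[220,0]
for p in((51,562),(680,561)): print(ray('wrist',U(p),14,o))
for p in((36,114),(180,114),(180,186),(36,186)): print(ray('wrist',U(p),45,o))
# where is held jar: cap bbox
print(fitcyl([("wrist",np.array([257,389,230,np.nan]),o)],56,181.5,181.7,[597,93]))
```

```text
(array([617.84, 177.79]), array([-0.68,  0.68, -0.52,  0.68]))
[517.12 112.61  14.  ]
[670.42 134.74  14.  ]
[515.15 207.88  45.  ]
[543.55 212.03  45.  ]
[544.85 198.86  45.  ]
[515.99 194.65  45.  ]
(array([596.99,  94.1 ]), array([-0.85,  0.85,  0.09,  0.  ]))
```

>>> carry_out(deltas=[-0.4,10,42,0,0,0,0,-0.4,10.5,42,0,0,0,0,-0.4,0,0,0,0,0,0,-0.4,0,0,-40,0,0,0,-0.4,0,0,-40,0,0,0,-0.4,0,0,-18,0,0,0,-0.4,0,0,0,0,0,0,-0.4,0,0,0,0,0,0])

```text
t: 6.1
tool_pos: [618.9, 175.2, 43.8]
ee_rot: [[0.001, 0.991, 0.137], [-0.0, 0.137, -0.991], [-1.0, 0.001, 0.0]]
force: [0.3, 0.2, -0.8]
gripper_width: 57.6
```

```bash
python3 look.py w4
python3 - <<'E'
from h import *
for n,c in(("scene",(310,90,130,110)),("side",(175,190,170,190))):
    im=r.grab_frame(n)[:,:,::-1];x,y,w,h=c;cv2.imwrite(f'pics/{n}4.png',cv2.resize(im[y:y+h,x:x+w],None,fx=3,fy=3,interpolation=cv2.INTER_CUBIC))
E
```

```text
6.1 [618.93 175.2   43.76] [[ 0.    0.99  0.14]
 [-0.    0.14 -0.99]
 [-1.    0.    0.  ]] [-0.67  0.7   0.47  1.75 -0.42  0.79  0.15] 57.64617208434468 [ 0.33  0.23 -0.76]
```

View pics/w4.png

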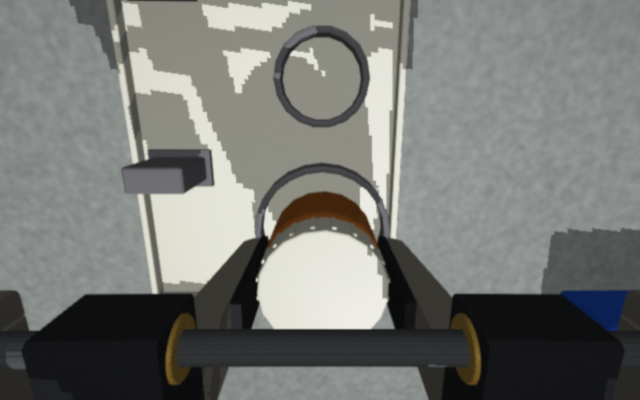

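View pics/scene4.png

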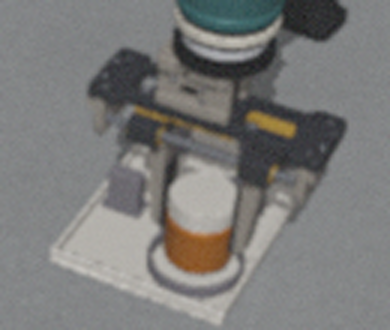

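View pics/side4.png

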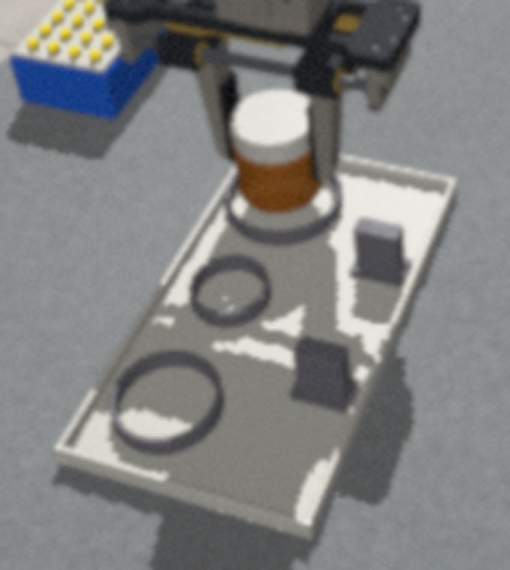

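The jar is centred over the big ring with clearance all round. I'm lowering it gently.

>>> carry_out(deltas=[-0.4,-0.5,1.5,-6,0,0,0,-0.4,0,0,-4,0,0,0,-0.4,0,0,-3,0,0,0,-0.4,0,0,-2,0,0,0,-0.4,0,0,0,0,0,0])

```text
t: 6.75
tool_pos: [617.4, 177.8, 27.5]
ee_rot: [[-0.0, 0.99, 0.139], [-0.0, 0.139, -0.99], [-1.0, -0.0, 0.0]]
force: [0.1, 0.1, -0.8]
gripper_width: 57.7
```

```bash
python3 look.py w5
```

```text
6.75 [617.39 177.82  27.48] [[-0.    0.99  0.14]
 [-0.    0.14 -0.99]
 [-1.   -0.    0.  ]] [-0.66  0.72  0.46  1.76 -0.44  0.76  0.16] 57.721237513199725 [ 0.15  0.08 -0.77]
```

>>> carry_out(deltas=[-0.4,0,0,-1,0,0,0,-0.4,0,0,0,0,0,0,-0.4,0,0,0,0,0,0])

```text
t: 7.1
tool_pos: [617.5, 177.8, 27.3]
ee_rot: [[0.0, 0.99, 0.139], [0.0, 0.139, -0.99], [-1.0, 0.0, -0.0]]
force: [-1.8, 0.2, 6.0]
gripper_width: 57.8
```

>>> carry_out(deltas=[0.5,0,0,0,0,0,0,0.7,0,0,0,0,0,0,0.7,0,0,0,0,0,0,0.7,0,0,0,0,0,0,0.7,0,0,10,0,0,0,0.7,0,0,40,0,0,0,0.7,0,0,50,0,0,0,0.7,0,0,30,0,0,0,0.7,0,0,0,0,0,0])

```text
t: 8.0
tool_pos: [620.7, 178.4, 162.6]
ee_rot: [[0.009, 0.99, 0.138], [0.004, 0.138, -0.99], [-1.0, 0.01, -0.002]]
force: [0.3, 0.3, -0.2]
gripper_width: 78.2
```

```bash
python3 look.py w6
```

```text
8.0 [620.72 178.37 162.59] [[ 0.01  0.99  0.14]
 [ 0.    0.14 -0.99]
 [-1.    0.01 -0.  ]] [-0.73  0.55  0.55  1.7  -0.34  0.98  0.08] 78.17231141372689 [ 0.33  0.34 -0.17]
```

View pics/w6.png

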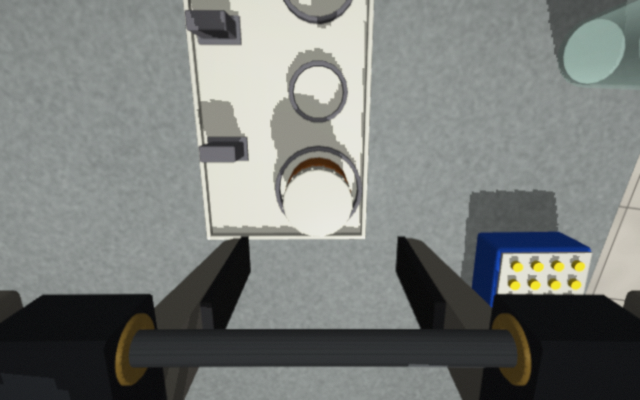

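The big jar stands inside the large ring at (318,195). Next is the mid jar.

>>> carry_out(deltas=[0.7,-19.7,-45.8,0,0,0,0,0.7,-19.7,-45.8,0,0,0,0,0.7,-19.7,-45.8,0,0,0,0,0.7,-19.7,-45.8,0,0,0,0,0.7,-19.7,-45.8,0,0,0,0,0.7,-19.7,-45.8,0,0,0,0,0.7,-19.7,-45.8,0,0,0,0,0.7,-19.7,-45.8,0,0,0,0,0.7,0,0,-40,0,0,0,0.7,0,0,0,0,0,0,0.7,0,0,0,0,0,0,0.7,0,0,0,0,0,0])

```text
t: 9.25
tool_pos: [460.6, -187.7, 117.2]
ee_rot: [[0.0, 0.99, 0.141], [0.0, 0.141, -0.99], [-1.0, 0.0, 0.0]]
force: [-0.1, 0.1, 0.8]
gripper_width: 78.2
```

```bash
python3 look.py w7
```

```text
9.25 [ 460.61 -187.67  117.21] [[ 0.    0.99  0.14]
 [ 0.    0.14 -0.99]
 [-1.    0.    0.  ]] [-0.2   0.39  0.64  2.09 -0.33  0.76  0.78] 78.21537331171562 [-0.09  0.15  0.84]
```

View pics/w7.png

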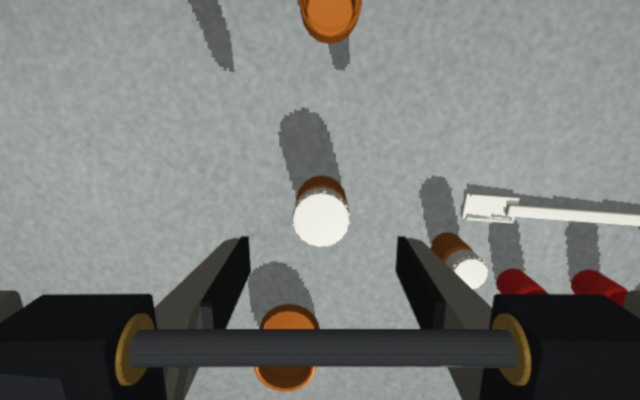

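>>> carry_out(deltas=[0.7,0,0,-40,0,0,0,0.7,0,0,-40,0,0,0,0.7,0,0,-16,0,0,0,0.7,0,0,0,0,0,0,0.2,0,0,0,0,0,0,-0.2,0,0,0,0,0,0,-0.5,0,0,0,0,0,0,-0.6,0,0,0,0,0,0,-0.6,0,0,0,0,0,0,-0.6,0,0,0,0,0,0,-0.6,0,0,0,0,0,0], newtons=15)

```text
t: 10.4
tool_pos: [460.3, -188.5, 21.2]
ee_rot: [[0.001, 0.99, 0.139], [0.0, 0.139, -0.99], [-1.0, 0.001, -0.0]]
force: [-0.3, 0.2, 6.2]
gripper_width: 42.1
```

>>> carry_out(deltas=[-0.7,0,0,15,0,0,0,-0.7,0,0,40,0,0,0,-0.7,0,0,45,0,0,0,-0.7,11.1,35,20,0,0,0,-0.7,11.1,45,0,0,0,0,-0.7,11.1,45,0,0,0,0,-0.7,11.1,45,0,0,0,0,-0.7,11.1,45,0,0,0,0,-0.7,11.1,45,0,0,0,0,-0.7,11.1,45,0,0,0,0,-0.7,11.1,45,0,0,0,0,-0.7,0,0,0,0,0,0])

```text
t: 11.6
tool_pos: [548.8, 169.4, 140.9]
ee_rot: [[0.001, 0.989, 0.149], [0.002, 0.149, -0.989], [-1.0, 0.001, -0.002]]
force: [-1.0, -0.3, -1.3]
gripper_width: 41.5
```

>>> carry_out(deltas=[-0.7,11.1,45,0,0,0,0,-0.7,11.1,45,0,0,0,0,-0.7,0,0,0,0,0,0,-0.7,0,0,0,0,0,0])

```text
t: 12.0
tool_pos: [570.4, 251.8, 140.7]
ee_rot: [[-0.0, 0.99, 0.141], [-0.001, 0.141, -0.99], [-1.0, -0.0, 0.001]]
force: [-0.2, -0.6, -1.5]
gripper_width: 41.6
```

```bash
python3 look.py w8
```

```text
12.0 [570.35 251.81 140.68] [[-0.    0.99  0.14]
 [-0.    0.14 -0.99]
 [-1.   -0.    0.  ]] [-0.87  0.55  0.55  1.76 -0.34  0.93 -0.04] 41.61300596817267 [-0.21 -0.62 -1.46]
```

View pics/w8.png

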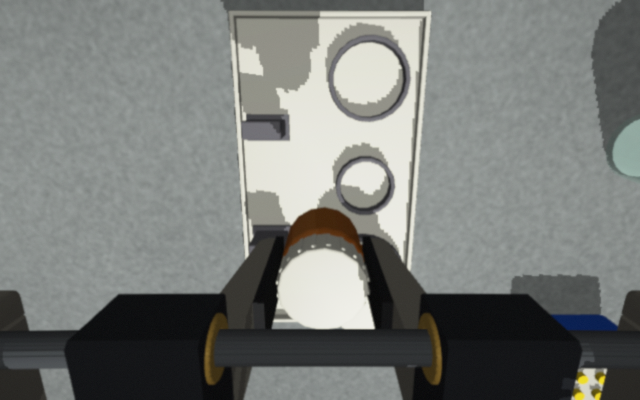

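Run:
```python
import cv2
im=cv2.imread('pics/w8.png');cv2.imwrite('pics/w8c.png',cv2.resize(im[0:230,220:440],None,fx=2.6,fy=2.6,interpolation=cv2.INTER_CUBIC))
```

```text
(no output)
```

View pics/w8c.png

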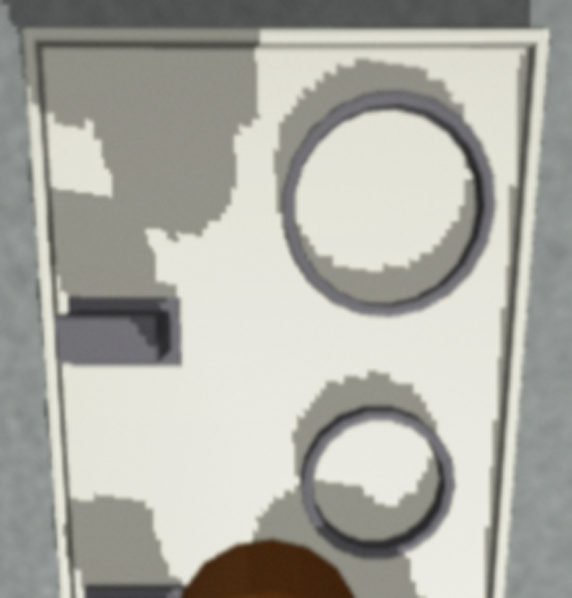

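Run:
```python
from h import *
import pickle
o=pickle.load(open('pics/w8.pkl','rb'))
print(fitcyl([("wrist",unc([281,495,89,316],220,0,2.6),o)],66,6,18,[593,352]))
print(fitcyl([("wrist",unc([301,455,404,559],220,0,2.6),o)],52,6,18,[606,264]))
U=lambda p:(np.array(p)+.5)/2.6-.5+[220,0]
for p in((58,314),(156,314),(158,363),(58,363)): print(ray('wrist',U(p),45,o))
for p in((22,28),(549,29)): print(ray('wrist',U(p),14,o))
```

```text
(array([593.23, 351.83]), array([-0.41,  0.39, -0.37,  0.46]))
(array([605.72, 264.76]), array([-0.58,  0.56, -0.33,  0.37]))
[501.31 307.64  45.  ]
[529.2  311.64  45.  ]
[531.25 297.87  45.  ]
[502.37 293.73  45.  ]
[478.   385.56  14.  ]
[631.84 407.07  14.  ]
```

>>> carry_out(deltas=[-0.7,7.5,33.4,0,0,0,0,-0.7,7.5,33.4,0,0,0,0,-0.7,7.6,33.5,0,0,0,0,-0.7,0,0,0,0,0,0,-0.7,0,0,-40,0,0,0,-0.7,0,0,-40,0,0,0,-0.7,0,0,-18,0,0,0,-0.7,0,0,0,0,0,0,-0.7,0,0,0,0,0,0])

```text
t: 12.95
tool_pos: [594.5, 350.8, 43.9]
ee_rot: [[0.001, 0.991, 0.137], [-0.0, 0.137, -0.991], [-1.0, 0.001, 0.0]]
force: [-0.3, -0.2, -0.1]
gripper_width: 41.2
```

```bash
python3 look.py w9
python3 - <<'E'
from h import *
for n,c in(("side",(175,190,170,190)),):
    im=r.grab_frame(n)[:,:,::-1];x,y,w,h=c;cv2.imwrite(f'pics/{n}9.png',cv2.resize(im[y:y+h,x:x+w],None,fx=3,fy=3,interpolation=cv2.INTER_CUBIC))
E
```

```text
12.95 [594.53 350.78  43.9 ] [[ 0.    0.99  0.14]
 [-0.    0.14 -0.99]
 [-1.    0.    0.  ]] [-0.9   0.77  0.48  1.63 -0.43  0.86 -0.11] 41.168693973232955 [-0.32 -0.22 -0.08]
```

View pics/side9.png

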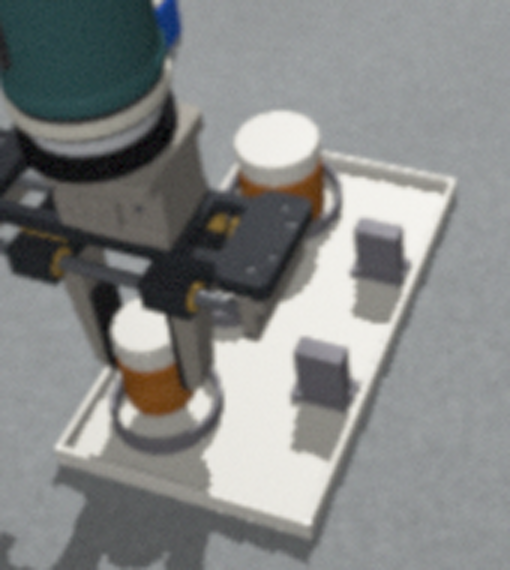

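>>> carry_out(deltas=[-0.7,-0.5,0.5,-6,0,0,0,-0.7,0,0,-4,0,0,0,-0.7,0,0,-3,0,0,0,-0.7,0,0,-1.5,0,0,0,-0.7,0,0,-1,0,0,0,-0.7,0,0,0,0,0,0,-0.7,0,0,0,0,0,0])

```text
t: 13.75
tool_pos: [592.9, 352.3, 27.3]
ee_rot: [[0.0, 0.99, 0.139], [0.0, 0.139, -0.99], [-1.0, 0.0, -0.0]]
force: [-1.2, 0.0, 1.8]
gripper_width: 41.4
```

>>> carry_out(deltas=[-0.7,0,0,-0.6,0,0,0,-0.7,0,0,0,0,0,0,-0.7,0,0,0,0,0,0])

```text
t: 14.05
tool_pos: [592.9, 352.3, 27.3]
ee_rot: [[-0.0, 0.99, 0.139], [0.0, 0.139, -0.99], [-1.0, -0.0, -0.0]]
force: [-3.3, -1.1, 6.6]
gripper_width: 41.7
```

>>> carry_out(deltas=[0.2,0,0,0,0,0,0,0.4,0,0,0,0,0,0,0.4,0,0,0,0,0,0,0.4,0,0,0,0,0,0,0.4,0,0,10,0,0,0,0.4,0,0,40,0,0,0,0.4,0,0,40,0,0,0,0.4,0,0,40,0,0,0,0.4,0,0,0,0,0,0])

```text
t: 14.95
tool_pos: [596.6, 353.7, 163.9]
ee_rot: [[0.01, 0.99, 0.138], [0.006, 0.138, -0.99], [-1.0, 0.01, -0.005]]
force: [0.6, -0.1, 0.4]
gripper_width: 64.1
```

```bash
python3 look.py w10
```

```text
14.95 [596.64 353.72 163.93] [[ 0.01  0.99  0.14]
 [ 0.01  0.14 -0.99]
 [-1.    0.01 -0.01]] [-0.95  0.63  0.54  1.57 -0.36  1.04 -0.17] 64.14109003604177 [ 0.61 -0.12  0.45]
```

View pics/w10.png

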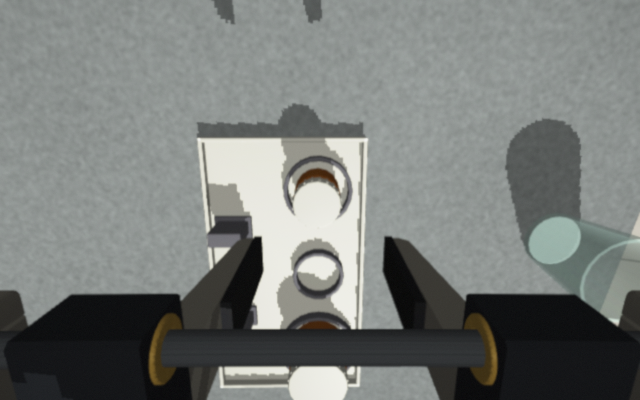

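The mid jar stands in its ring at (318,190). Next is the small jar.

>>> carry_out(deltas=[0.2,-1.5,-47.4,0,0,0,0,0.2,-1.5,-47.4,0,0,0,0,0.2,-1.5,-47.4,0,0,0,0,0.2,-1.5,-47.4,0,0,0,0,0.2,-1.5,-47.4,0,0,0,0,0.2,-1.5,-47.4,0,0,0,0,0.2,-1.5,-47.4,0,0,0,0,0.2,-1.5,-47.4,0,0,0,0,0.2,-1.5,-47.4,0,0,0,0,0.2,-1.5,-47.4,0,0,0,0,0.2,-1.5,-47.4,0,0,0,0,0.2,-1.5,-47.4,0,0,0,0])

```text
t: 16.2
tool_pos: [574.0, -218.0, 155.7]
ee_rot: [[-0.001, 0.99, 0.139], [0.001, 0.139, -0.99], [-1.0, -0.001, -0.001]]
force: [0.1, 0.6, -0.1]
gripper_width: 55.1
```

>>> carry_out(deltas=[0.2,0,0,-30,0,0,0,0.2,0,0,-30,0,0,0,0.2,0,0,0,0,0,0,0.2,0,0,0,0,0,0])

```text
t: 16.6
tool_pos: [574.4, -216.4, 96.1]
ee_rot: [[-0.002, 0.99, 0.139], [0.0, 0.139, -0.99], [-1.0, -0.002, -0.0]]
force: [0.3, -0.4, -0.1]
gripper_width: 55.1
```

```bash
python3 look.py w11
```

```text
16.6 [ 574.36 -216.38   96.08] [[-0.    0.99  0.14]
 [ 0.    0.14 -0.99]
 [-1.   -0.   -0.  ]] [-0.12  0.6   0.58  1.81 -0.42  0.86  0.8 ] 55.08524151467944 [ 0.33 -0.36 -0.13]
```

View pics/w11.png

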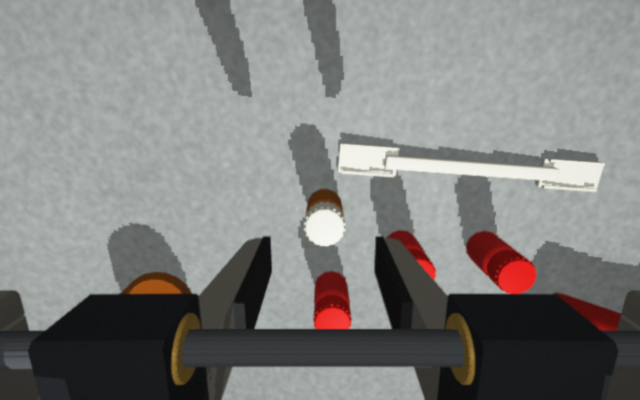

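Small jar (white cap at (325,227)) is centred, and the red jars at (332,300) and (412,255) stand clear of the fingers.

>>> carry_out(deltas=[0.2,0.5,0,-40,0,0,0,0.2,0,0,-28,0,0,0,0.2,0,0,-12,0,0,0,0.2,0,0,0,0,0,0,-0.2,0,0,0,0,0,0,-0.5,0,0,0,0,0,0,-0.7,0,0,0,0,0,0,-0.8,0,0,0,0,0,0,-0.8,0,0,0,0,0,0,-0.8,0,0,0,0,0,0], newtons=10)

```text
t: 17.65
tool_pos: [576.1, -216.7, 17.5]
ee_rot: [[0.002, 0.99, 0.139], [-0.0, 0.139, -0.99], [-1.0, 0.002, 0.0]]
force: [-0.9, 0.4, 6.3]
gripper_width: 27.3
```

>>> carry_out(deltas=[-0.8,0,0,15,0,0,0,-0.8,0,0,40,0,0,0,-0.8,0,0,40,0,0,0,-0.8,0,0,30,0,0,0,-0.8,3,48,0,0,0,0,-0.8,3,48,0,0,0,0,-0.8,3,48,0,0,0,0,-0.8,3,48,0,0,0,0,-0.8,3,48,0,0,0,0,-0.8,3,48,0,0,0,0,-0.8,3,48,0,0,0,0,-0.8,3,48,0,0,0,0])

```text
t: 18.85
tool_pos: [599.1, 169.3, 142.4]
ee_rot: [[0.0, 0.99, 0.138], [0.0, 0.138, -0.99], [-1.0, 0.0, -0.0]]
force: [1.1, -0.5, -0.8]
gripper_width: 27.7
```

>>> carry_out(deltas=[-0.8,3,48,0,0,0,0,-0.8,3,49,0,0,0,0,-0.8,0,0,0,0,0,0,-0.8,0,0,-40,0,0,0,-0.8,0,0,-40,0,0,0,-0.8,0,0,-18,0,0,0,-0.8,0,0,0,0,0,0,-0.8,0,0,0,0,0,0])

```text
t: 19.65
tool_pos: [606.4, 264.3, 44.7]
ee_rot: [[0.001, 0.99, 0.138], [0.0, 0.138, -0.99], [-1.0, 0.001, 0.0]]
force: [0.4, -0.0, -0.4]
gripper_width: 27.1
```

```bash
python3 look.py w12
python3 - <<'E'
from h import *
for n,c in(("side",(175,190,170,190)),):
    im=r.grab_frame(n)[:,:,::-1];x,y,w,h=c;cv2.imwrite(f'pics/{n}12.png',cv2.resize(im[y:y+h,x:x+w],None,fx=3,fy=3,interpolation=cv2.INTER_CUBIC))
E
```

```text
19.65 [606.36 264.28  44.75] [[ 0.    0.99  0.14]
 [ 0.    0.14 -0.99]
 [-1.    0.    0.  ]] [-0.81  0.73  0.5   1.71 -0.45  0.82  0.03] 27.138448461092672 [ 0.44 -0.05 -0.43]
```

View pics/side12.png

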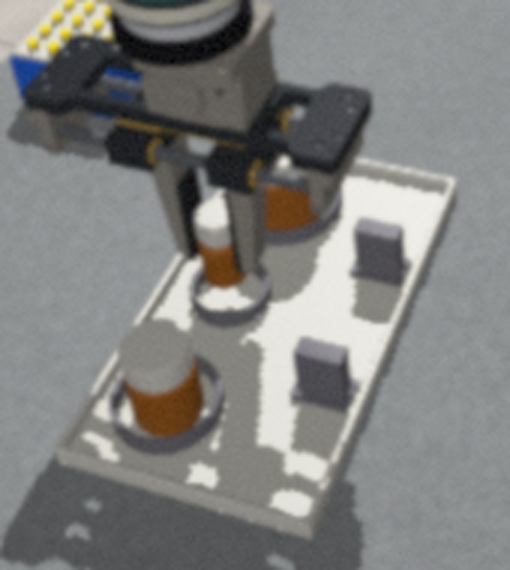

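View pics/w12.png

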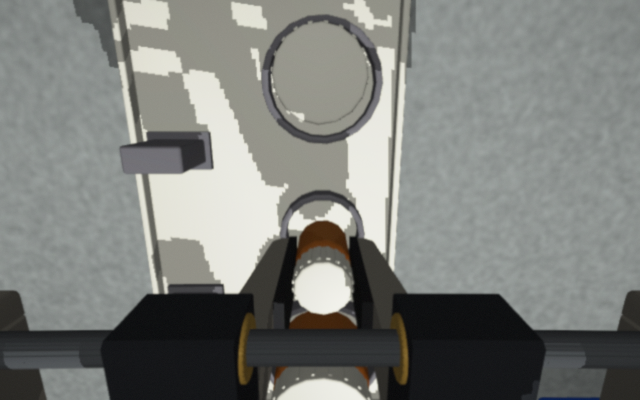

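>>> carry_out(deltas=[-0.8,-0.3,0.4,-6,0,0,0,-0.8,0,0,-6,0,0,0,-0.8,0,0,-4,0,0,0,-0.8,0,0,-3,0,0,0,-0.8,0,0,-1,0,0,0,-0.8,0,0,-0.8,0,0,0,-0.8,0,0,0,0,0,0,-0.8,0,0,0,0,0,0])

```text
t: 20.55
tool_pos: [604.9, 264.9, 23.6]
ee_rot: [[-0.001, 0.99, 0.139], [0.0, 0.139, -0.99], [-1.0, -0.001, -0.0]]
force: [-2.6, -1.3, 6.6]
gripper_width: 27.4
```

Contact at 6.6 N. I'll release and rise.

>>> carry_out(deltas=[-0.2,0,0,0,0,0,0,0,0,0,0,0,0,0,0,0,0,0,0,0,0,0,0,0,0,0,0,0,0,0,0,10,0,0,0,0,0,0,40,0,0,0,0,0,0,40,0,0,0,0,0,0,40,0,0,0,0,0,0,0,0,0,0])

```text
t: 21.45
tool_pos: [608.9, 265.8, 159.7]
ee_rot: [[0.01, 0.99, 0.138], [0.005, 0.138, -0.99], [-1.0, 0.01, -0.004]]
force: [0.9, 0.3, -0.2]
gripper_width: 45.9
```

```bash
python3 look.py w13
python3 - <<'E'
from h import *
im=r.grab_frame("scene")[:,:,::-1];cv2.imwrite('pics/scene13.png',im)
E
```

```text
21.45 [608.91 265.78 159.66] [[ 0.01  0.99  0.14]
 [ 0.01  0.14 -0.99]
 [-1.    0.01 -0.  ]] [-0.86  0.59  0.58  1.65 -0.37  1.   -0.03] 45.93515972958231 [ 0.94  0.31 -0.2 ]
```

View pics/w13.png

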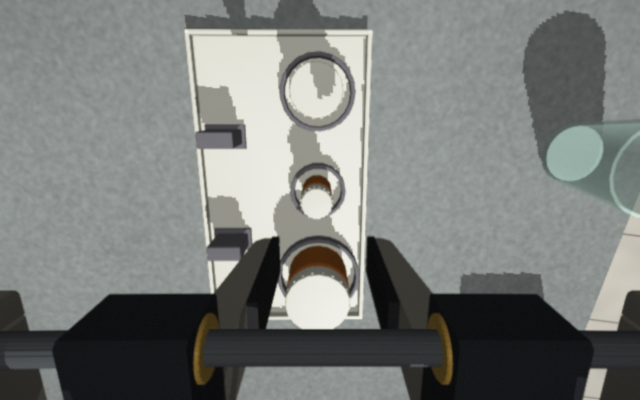

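View pics/scene13.png

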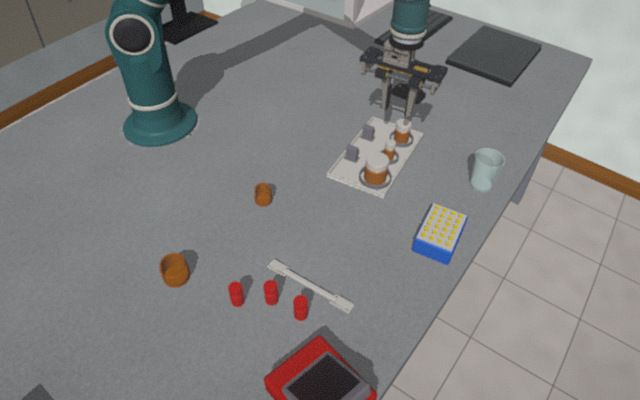

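All three jars are seated; the mid cap at (317,90) looks pale against the floor, and the scene view confirms it at (402,128). The open and red jars haven't moved. Now for the spatula.

>>> carry_out(deltas=[0,8.4,-48.3,0,0,0,-7.9,0,8.4,-48.3,0,0,0,-7.9,0,8.4,-48.3,0,0,0,-7.9,0,8.4,-48.3,0,0,0,-7.9,0,8.4,-48.3,0,0,0,-7.9,0,8.4,-48.3,0,0,0,-7.9,0,8.4,-48.3,0,0,0,-7.9,0,8.4,-48.3,0,0,0,-7.9,0,8.4,-48.3,0,0,0,-7.9,0,0,0,0,0,0,-7.9,0,0,0,0,0,0,-7.9,0,0,0,0,0,0,-7.7])

```text
t: 22.75
tool_pos: [679.4, -170.5, 150.5]
ee_rot: [[-0.003, 0.051, -0.999], [0.0, -0.999, -0.051], [-1.0, -0.0, 0.003]]
force: [0.4, -0.1, 0.6]
gripper_width: 45.6
```

>>> carry_out(deltas=[0,0,0,0,0,0,0,0,0,0,0,0,0,0])

```text
t: 22.95
tool_pos: [680.0, -169.5, 151.3]
ee_rot: [[-0.002, 0.062, -0.998], [-0.0, -0.998, -0.062], [-1.0, -0.0, 0.002]]
force: [-0.4, -0.0, -0.4]
gripper_width: 46.1
```

```bash
python3 look.py w14
```

```text
22.95 [ 680.01 -169.53  151.32] [[-0.    0.06 -1.  ]
 [-0.   -1.   -0.06]
 [-1.   -0.    0.  ]] [-0.39  0.8   0.96  1.56 -0.69  1.16 -0.8 ] 46.05128540111766 [-0.43 -0.04 -0.42]
```

View pics/w14.png

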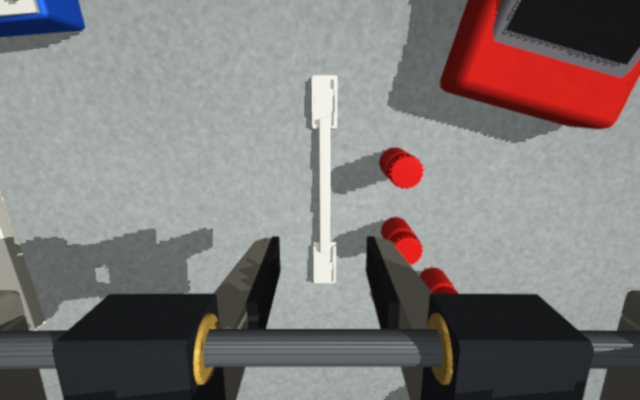

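Run:
```python
import cv2
im=cv2.imread('pics/w14.png')
a=cv2.resize(im[65:135,290:360],None,fx=5,fy=5,interpolation=cv2.INTER_CUBIC);b=cv2.resize(im[220:290,290:360],None,fx=5,fy=5,interpolation=cv2.INTER_CUBIC)
import numpy as np
cv2.imwrite('pics/w14c.png',np.hstack([a,b]))
```

```text
(no output)
```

View pics/w14c.png

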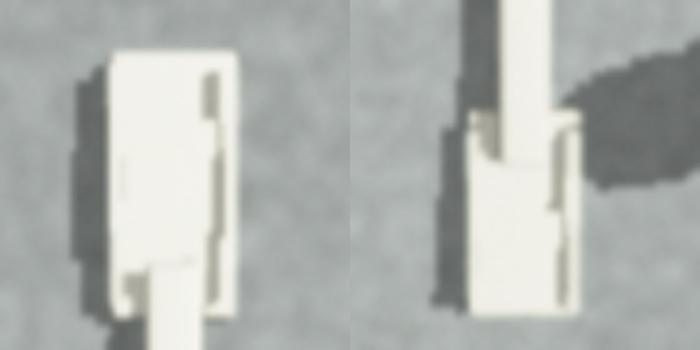

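Run:
```python
from h import *
import pickle
o=pickle.load(open('pics/w14.pkl','rb'))
a,b=[ray('wrist',p,5,o) for p in((324.4,75),(324.4,282.8))]
print(a,b,(a+b)/2,np.linalg.norm(a-b),np.degrees(np.arctan2(*(a-b)[1::-1])))
# edge at lips z7 for length sanity
print(o['ee_rot'])
```

```text
[ 780.04 -164.57    5.  ] [ 581.37 -177.18    5.  ] [ 680.7  -170.87    5.  ] 199.07277337479445 3.6328868364813056
[[-0.    0.06 -1.  ]
 [-0.   -1.   -0.06]
 [-1.   -0.    0.  ]]
```

>>> carry_out(deltas=[0,0,-1,-40,0,0,0,0,0,0,-40,0,0,0,0,0,0,-40,0,0,0,0,0,0,-20,0,0,0,0,0,0,0,0,0,0,0,0,0,0,0,0,0])

```text
t: 23.6
tool_pos: [681.4, -171.6, 13.9]
ee_rot: [[0.001, 0.059, -0.998], [-0.001, -0.998, -0.059], [-1.0, 0.001, -0.001]]
force: [-0.3, -0.2, 0.3]
gripper_width: 45.9
```

```bash
python3 look.py w15
```

```text
23.6 [ 681.39 -171.57   13.91] [[ 0.    0.06 -1.  ]
 [-0.   -1.   -0.06]
 [-1.    0.   -0.  ]] [-0.33  0.95  0.84  1.61 -0.82  0.96 -0.72] 45.89235963991652 [-0.34 -0.2   0.3 ]
```

View pics/w15.png

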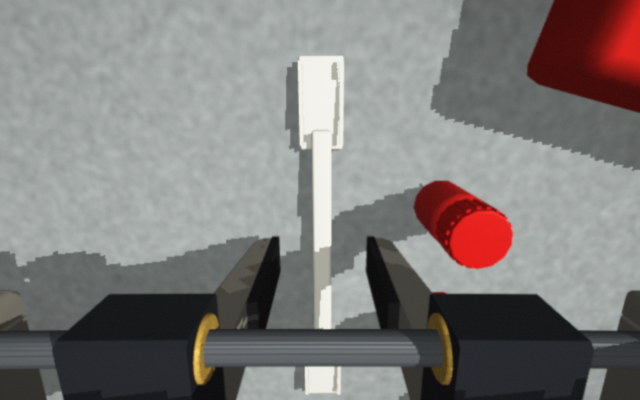

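>>> carry_out(deltas=[0,0,0,-6,0,0,0,0,0,0,-4,0,0,0,-0.4,0,0,0,0,0,0,-0.8,0,0,0,0,0,0,-1,0,0,0,0,0,0,-1,0,0,0,0,0,0,-1,0,0,0,0,0,0,-1,0,0,0,0,0,0,-1,0,0,0,0,0,0], newtons=15)

```text
t: 24.55
tool_pos: [680.7, -170.9, 2.8]
ee_rot: [[0.0, 0.059, -0.998], [-0.0, -0.998, -0.059], [-1.0, 0.0, -0.0]]
force: [0.8, 0.7, 0.8]
gripper_width: 9.9
```

>>> carry_out(deltas=[-1,0,0,20,0,0,0,-1,0,0,40,0,0,0,-1,0,0,40,0,0,0,-1,0,0,40,0,0,0,-1,0,0,0,0,0,0])

```text
t: 25.05
tool_pos: [683.8, -173.0, 150.6]
ee_rot: [[0.011, 0.058, -0.998], [-0.003, -0.998, -0.058], [-1.0, 0.003, -0.01]]
force: [-0.6, 0.7, 0.1]
gripper_width: 9.5
```

>>> carry_out(deltas=[-1,-13.1,35.3,0,0,0,7.87,-1,-13.1,35.3,0,0,0,7.87,-1,-13.1,35.3,0,0,0,7.87,-1,-13.1,35.3,0,0,0,7.87,-1,-13.1,35.3,0,0,0,7.87,-1,-13.1,35.3,0,0,0,7.87,-1,-13.1,35.3,0,0,0,7.87,-1,-13.1,35.3,0,0,0,7.87,-1,-13.1,35.3,0,0,0,7.87,-1,-13.1,35.3,0,0,0,7.87,-1,-13.1,35.3,0,0,0,7.87,-1,-13.1,35.3,0,0,0,7.87])

```text
t: 26.25
tool_pos: [522.7, 253.8, 143.2]
ee_rot: [[0.0, 0.99, 0.141], [0.0, 0.141, -0.99], [-1.0, 0.0, -0.0]]
force: [0.3, -1.0, 0.2]
gripper_width: 9.6
```

>>> carry_out(deltas=[-1,0,0,0,0,0,0,-1,0,0,0,0,0,0])

```text
t: 26.45
tool_pos: [523.1, 253.2, 143.0]
ee_rot: [[0.0, 0.991, 0.137], [-0.0, 0.137, -0.991], [-1.0, 0.0, 0.0]]
force: [0.3, -0.3, -0.5]
gripper_width: 9.7
```

```bash
python3 look.py w16
```

```text
26.45 [523.08 253.22 142.99] [[ 0.    0.99  0.14]
 [-0.    0.14 -0.99]
 [-1.    0.    0.  ]] [-0.97  0.48  0.61  1.87 -0.35  0.9  -0.06] 9.732186833016012 [ 0.26 -0.34 -0.5 ]
```

View pics/w16.png

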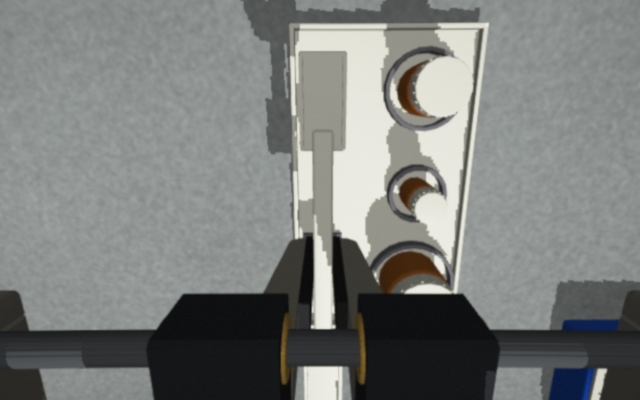

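Run:
```python
from h import *
import pickle
o=pickle.load(open('pics/w16.pkl','rb'))
p=ray('wrist',(323,51.5),145,o);d=p[:2]-o['tool_pos'][:2];print(p,np.linalg.norm(d),np.degrees(np.arctan2(d[1],d[0])))
im=r.grab_frame("side")[:,:,::-1];cv2.imwrite('pics/side16.png',cv2.resize(im[150:360,160:400],None,fx=2.5,fy=2.5))
```

```text
[509.48 351.85 145.  ] 99.56650518379033 97.8529182239322
```

View pics/side16.png

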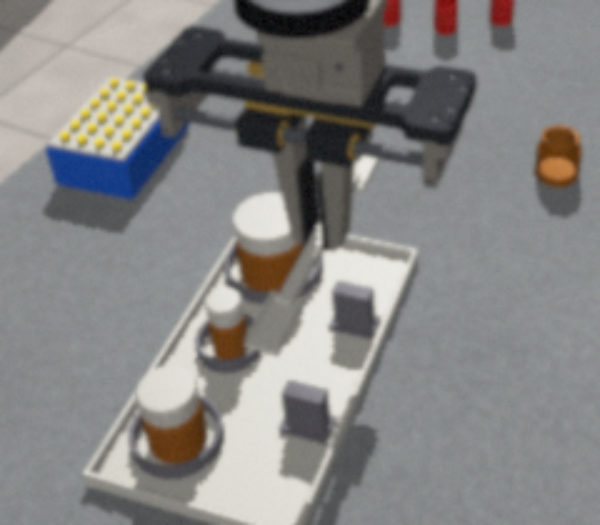

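>>> carry_out(deltas=[-1,-0.3,0,-35,0,0,0,-1,0,0,-30,0,0,0,-1,0,0,-20,0,0,0,-1,0,0,-5,0,0,0,-1,0,0,0,0,0,0,-1,0,0,0,0,0,0])

```text
t: 27.15
tool_pos: [524.3, 252.3, 53.8]
ee_rot: [[0.002, 0.991, 0.134], [0.0, 0.134, -0.991], [-1.0, 0.002, -0.0]]
force: [-0.6, -0.3, 0.5]
gripper_width: 9.8
```

```bash
python3 look.py w17
```

```text
27.15 [524.33 252.29  53.78] [[ 0.    0.99  0.13]
 [ 0.    0.13 -0.99]
 [-1.    0.   -0.  ]] [-0.91  0.61  0.53  1.91 -0.45  0.74  0.02] 9.759711735551125 [-0.59 -0.32  0.5 ]
```

View pics/w17.png

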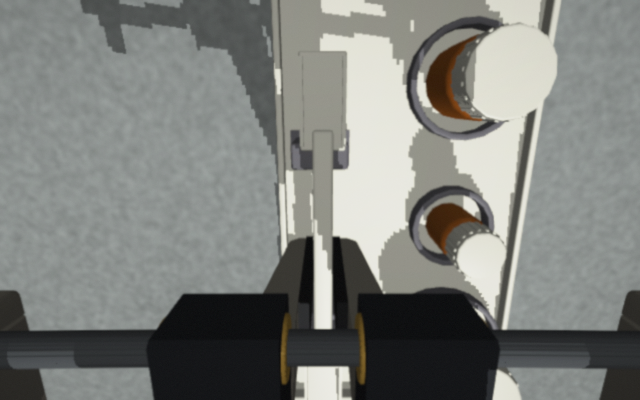

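>>> carry_out(deltas=[-1,-0.5,0.3,-2,0,0,0.3,-1,0,0,-2,0,0,0,-1,0,0,-1,0,0,0,-1,0,0,0,0,0,0,-1,0,0,0,0,0,0])

```text
t: 27.7
tool_pos: [522.7, 253.1, 47.7]
ee_rot: [[0.0, 0.99, 0.141], [0.0, 0.141, -0.99], [-1.0, 0.0, -0.0]]
force: [0.6, -0.2, -0.4]
gripper_width: 9.7
```

>>> carry_out(deltas=[-1,0,0,-0.7,0,0,0,-1,0,0,0,0,0,0,-1,0,0,0,0,0,0])

```text
t: 28.0
tool_pos: [522.7, 253.1, 47.7]
ee_rot: [[-0.0, 0.99, 0.141], [0.0, 0.141, -0.99], [-1.0, -0.0, -0.001]]
force: [-1.3, -0.3, 6.4]
gripper_width: 9.6
```

>>> carry_out(deltas=[-0.6,0,0,0,0,0,0,-0.4,0,0,0,0,0,0,-0.4,0,0,0,0,0,0,-0.4,0,0,0,0,0,0,-0.4,0,0,10,0,0,0,-0.4,0,0,40,0,0,0,-0.4,0,0,40,0,0,0,-0.4,0,0,40,0,0,0,-0.4,0,0,40,0,0,0,-0.4,0,0,0,0,0,0,-0.4,0,0,0,0,0,0])

```text
t: 29.1
tool_pos: [522.9, 253.3, 218.2]
ee_rot: [[0.002, 0.99, 0.141], [0.002, 0.141, -0.99], [-1.0, 0.002, -0.002]]
force: [0.0, -0.9, 0.4]
gripper_width: 27.2
```

```bash
python3 look.py w18
python3 - <<'E'
from h import *
ims=[]
for n,c in(("scene",(310,90,130,110)),("side",(175,215,170,165))):
    im=r.grab_frame(n)[:,:,::-1];cv2.imwrite(f'pics/{n}18full.png',im);x,y,w,h=c;cv2.imwrite(f'pics/{n}18.png',cv2.resize(im[y:y+h,x:x+w],None,fx=3.5,fy=3.5,interpolation=cv2.INTER_CUBIC))
E
```

```text
29.1 [522.92 253.32 218.23] [[ 0.    0.99  0.14]
 [ 0.    0.14 -0.99]
 [-1.    0.   -0.  ]] [-1.02  0.39  0.66  1.81 -0.27  1.03 -0.12] 27.195226634681426 [ 0.   -0.91  0.38]
```

View pics/w18.png

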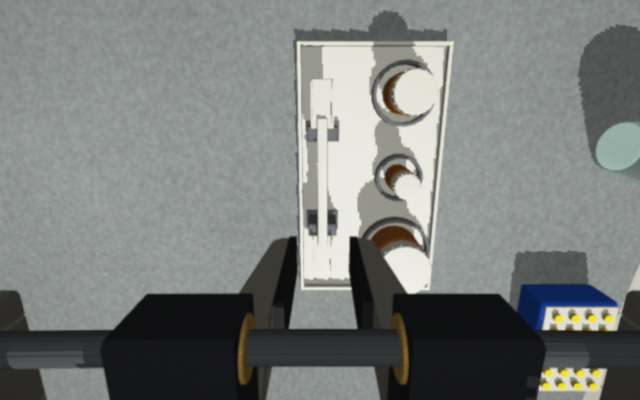

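View pics/side18.png

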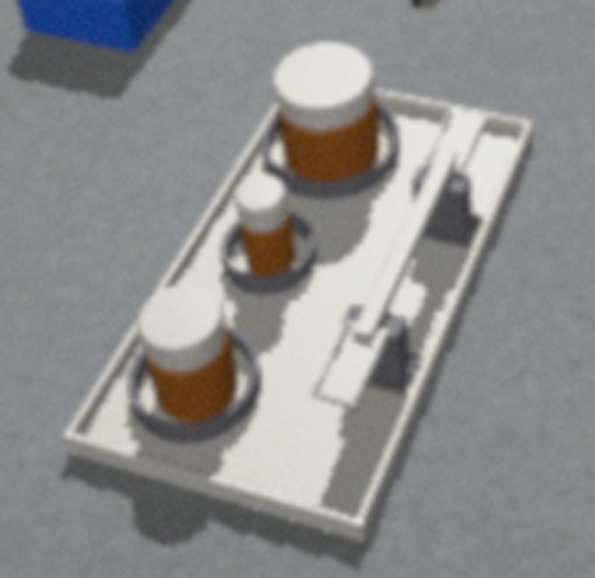

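View pics/scene18full.png

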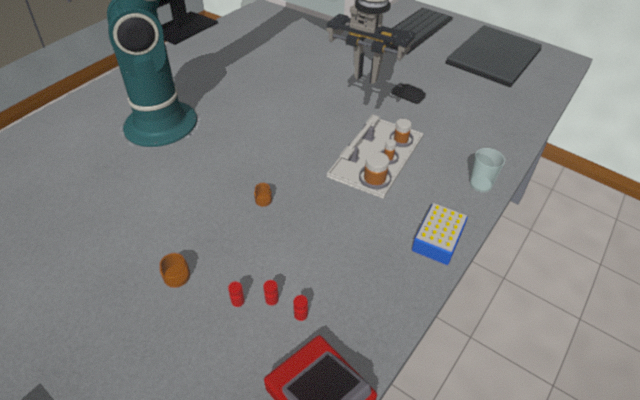

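Run:
```python
import cv2,numpy as np
im=cv2.imread('pics/w18.png')
cv2.imwrite('pics/w18c.png',cv2.resize(im[70:290,295:360],None,fx=2.7*1,fy=2.7,interpolation=cv2.INTER_CUBIC))
```

```text
(no output)
```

View pics/w18c.png

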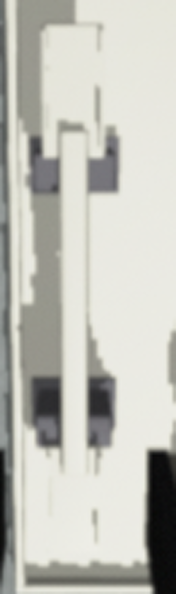

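Run:
```python
from h import *
import pickle
o=pickle.load(open('pics/w18.pkl','rb'))
U=lambda p:(np.array(p)+.5)/2.7-.5+[295,70]
e=ray('wrist',U((73,25)),49,o);print('end',e,e[:2]-100*np.array([-.1392,.9903]))
a,b=ray('wrist',U((74,130)),54,o),ray('wrist',U((74.5,473)),54,o);print(a,b,(a+b)/2,np.linalg.norm(a-b))
```

```text
end [508.19 351.7   49.  ] [522.11 252.67]
[513.41 317.38  54.  ] [531.7  190.13  54.  ] [522.55 253.75  54.  ] 128.55275342647045
```

The spatula's centre measures about (522.5, 253.3) against a target of (523, 253). It lies flat on both rests and the gripper is well clear, so I'm handing in.

```bash
python3 -c "
from cell import r
print(r.finish_job(), r.get_obs()['t'])"
```

```text
the job is handed in; nothing more can be done
the job is handed in; nothing more can be done
```

The tray is packed and the job is handed in, at about 29 s of the 109 s allowed.

- **Jars:** I set the big, mid and small capped jars down in their matching rings. Each was lowered until light contact (about 6 N) and then released. The last pictures show all three upright inside their rings.
- **Spatula:** It went on last and lies flat across both rests. Its measured centre is within about 1 mm of the target, and its angle matches the tray's to within about half a degree.
- **Left alone:** The last scene picture shows the two open jars and the three red look-alikes where they stood at the start.
- **Checks:** None of the checks failed or disagreed. The hand-in gives no verdict, so that part is unconfirmed.

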